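# Draw the marker's tray with the pull hook and load a caster

### The arm

A 6-joint arm with a two-finger parallel gripper is mounted at the origin on a cart in front of the work surface, level with it; the furniture and walls round the work are solid. World frame = base frame: x ahead of the robot, y to its left, z up, the work surface at z = 0. Lengths are in m, angles in rad, forces in N, time in s.
With the tool pointing down it reaches from about 0.35 to 0.975 m from the base axis. Payload 7.1 kg.
Tool frame: the origin (TCP) lies midway between the tips of the shut fingers; the grasp point (between the pads) lies 19 mm behind it; z points along the fingers, y is the line along which they close (so a half turn about z gives the same grasp; the last joint's range is limited). The gripper opens to 88 mm and grips with 3 to 60 N. Pads are 20 mm wide; open, the fingers measure 115 mm over their backs; the gripper's body (75 mm by 178 mm) begins 61 mm behind the grasp point.
Start: joints at [1.289, 0.423, 1.63, -0, 1.089, -0.019], TCP at [0.162, 0.604, 0.223] pointing down, gripper open.
Joint ranges: [-3, 3], [-0.9, 2.11], [0.09, 2.58], [-1.31, 4.45], [0.11, 2.69], [-2.54, 2.54]. Speed limits (rad/s): [2.39, 2.39, 3.01, 3.14, 3.14, 3.14].

### API

Orientations are given as a unit quaternion [w, x, y, z].
In Python, from station import move_pose, movel, movej, command_gripper, wait, inverse_kinematics, read_camera, camera_info, MotionError, job_done, get_time, get_joint_pos, get_qvel, get_effort, get_tcp_pos, get_ee_rot, get_ft_force, get_ft_torque, get_grip_width, get_finger_force gives the robot as it stands. Calls block until the motion is done:
- move_pose(position, orientation): joint-space move of the TCP to a pose.
- movel(position, frame=None, v=0.15, until_force=None): straight line of the TCP; frame=None keeps the orientation; v is the mean speed in m/s. With until_force (N) it stops when the force on the tool has changed by that much, and returns True; else False.
- movej(angles): joint-space move.
- command_gripper(opening): opening from 0.0 (shut) to 1.0 (fully open); the grip force is fixed at half the most; returns when the fingers have stopped.
- wait(seconds).
- inverse_kinematics(position, orientation): joint angles nearest the present ones, or None.
- read_camera(name): name is "scene" or "top"; returns the picture (480x640x3 uint8, red, green, blue); there is no depth.
- camera_info(name): a dict with "intrinsics" (3x3 intrinsics, pixels), "T" (4x4, takes a point from camera to world coordinates). Camera axes: x right, y up, looking along -z (the intrinsics and any distortion apply to the point x, -y, -z); pixel columns grow to the right and rows downward; lengths in m; the calibration is good to about 2 mm. A picture is of the moment at which its call begins. camera_info takes no time and is no camera call.
A pose or a line that the arm cannot do raises MotionError and nothing moves.
- job_done(): hands the job in; it is judged then, once.
Readings, each from a call of its own:
- get_time(): time.
- get_joint_pos(): joint angles.
- get_qvel(): joint speeds.
- get_effort(): joint torques, N m.
- get_tcp_pos(): TCP position.
- get_ee_rot(): TCP orientation.
- get_ft_force(): force on the tool from outside, world axes, zero at the start.
- get_ft_torque(): the same for the moment, N m.
- get_grip_width(): opening from 0.0 (shut) to 1.0 (fully open).
- get_finger_force(): force on a finger pad.
Only numpy, scipy, OpenCV 4.12 (cv2) and the standard library are available. Lean on these libraries where they do the work, as an engineer would, in place of code of your own. Each camera call takes 0.05 s, during which the arm holds its last target. There are 200 camera calls.

### The job

Load the swivel caster into the marking station: take the pull hook from its rest, catch its tip in the finger hole of the tray and draw the tray all the way out from under the hood. Lay the hook back in its rest, set the caster down on its plate between the locating pins of the sloping tray (lower it in, do not drop it) with the wheel overhanging up the slope, towards the hood, so that it stands firmly, let go, and then push the loaded tray fully home under the hood. Leave the oil can and the loose wheels on the bench where they are.

Things in the scene. Friction and masses are not known exactly. Their poses are not given: they have to be found in the camera images.
- tray (a joint): travel of the sliding tray, m: 0 = fully home under the hood (stop), 0.13 = all the way out (stop). Coming out, it slides down a 25-degree slope towards the robot. Stiff runners hold it wherever it is left: about 5 N draws it out, 10 N pushes it home loaded.
- tray_hole (a point): centre of the tray's finger hole, on the top face of the steel tab at the tray's front; moves with the tray. Hole 22 mm across, straight through the 5 mm tab. Axes: x up the slope into the hood, y level across, z square to the tray floor (leaning 25 degrees from vertical to the robot). The space above the tab is free; with the tray home the hood's mouth is 31 mm to +x.
- push_flange (a point): middle of the tray's front flange, the place to push the tray home; axes as tray_hole, moves with the tray. The tab's front edge, 26 mm down the slope from the hole, is folded down: 56 mm wide (y), 20 mm high (z, +-10 mm about this point), its outer face looks to -x. Nothing lies in front of it. It stays 57 mm outside the mouth when home.
- nest (a point): centre of the nest on the tray floor's top face, axes as tray_hole, 83 mm to +x of the hole; 78 mm outside the mouth when out. Eight pins 8 mm thick, 16 mm high, tapered tops, at (x +-22, y +-37) and (x +-45, y +-14) mm: they hold the caster's plate with 2 mm play each side, its 78 mm length along x, its 62 mm width along y. Tray rim 12 mm high.
- hood_mouth (a point): middle of the hood's mouth at the height of the tray floor; fixed, axes as tray_hole. The hood's front stands square to the slope, so it overhangs the tray: 167 mm high along z, 144 mm wide; the hood reaches 160 mm to +x. Two aluminium runners at y = +-57 mm, level with the tray floor, stand 130 mm out of the mouth to -x.
- hook_handle (a point): centre of the pull hook's black handle, 80 mm long (x), 22 mm wide (y, flat sides), 18 mm high (z). From its +x end an 8 mm steel rod runs on along x and, 98 mm from the handle's centre, bends square down (-z) into a tip. 0.13 to 0.19 kg, balances about 15 mm to +x. It lies level in its rest, z up.
- hook_tip (a point): lower end of the hook's tip: 98 mm to +x and 30 mm to -z of the handle's centre, same axes; the tip is 8 mm thick, straight for 21 mm
- rest_place (a point): where the handle's centre lies in the rest, 52 mm above the bench; x towards the hook's tip, z up. Fixed. Two forks of 6 mm rod, open above, on a 170 x 70 mm plate: one under the handle at x -32 mm (23 mm wide inside at the bottom, flaring to 38), one under the rod at x +77 mm (flaring to 32 mm). Fork tops at most 13 mm above the handle's axis; handle free on both sides between.
- caster_mid (a point): middle of the swivel caster, over its plate's centre, 66 mm above the plate's underside. It stands on its plate, wheel up (+z), 132 mm high, 0.35 to 0.6 kg. Plate 62 mm (x) by 78 mm (y). Fork 46 mm wide (x), ends 26 mm above this point. Wheel and swivel do not turn. The wheel overhangs to -y: on the slope the caster stands firmly with -y up the slope, and tips over the other way round.
- caster_tyre (a point): top of the caster's tyre: 19 mm to -y and 66 mm to +z of caster_mid, same axes. The wheel is 100 mm across, the tyre 30 mm wide (x); the top 40 mm stands clear above the fork and can be gripped across x.
- marking_station: the marking station, fixed: grey hood tilted 25 degrees on a square-tube stand, with the sliding tray in its open front; the hood guards the marking head, so the tray is drawn out with the hook. Origin on the bench below the middle of the mouth, x level away from the front, z up. Tray floor 155 mm above the bench at the mouth.
- oil_can: oil spray can standing upright, 53 mm thick, 182 mm high, origin at the centre of its underside; leave alone
- loose_wheel: loose caster wheel lying flat at the left, near the oil can, 100 mm across, 34 mm high, origin under its centre; leave alone

How it is judged:
By the outcome, as a careful person would: the job done as asked, in the order asked, and still so for the second after the job is handed in, with the robot touching nothing.
It also fails if it takes over 72 s, if anything falls off the work surface, if the arm or the gripper's body presses on something with over 40 N, if the wrist force passes 120 N, or if a joint passes its speed limit or range.

## Working session

There is one attempt and no reset: what is moved stays moved. The work goes in short steps, each a Python script; the robot and the scene stay as the last script left them, time stands still between calls to the robot, and variables do not carry over. Pictures are saved under pics/ and viewed, at most 10 in all, crops included, and the job is handed in when it is done.

```bash
ls; mkdir -p pics; python3 - <<'E'
from station import *
import cv2,numpy as np
np.set_printoptions(precision=4,suppress=True)
for n in("scene","top"):
    cv2.imwrite(f"pics/{n}0.png",read_camera(n)[:,:,::-1]); print(n,camera_info(n))
print(get_time(),get_ee_rot())
E
```

```text
pics
scene {'intrinsics': array([[457.831 ,   0.    , 324.1704],
       [  0.    , 457.831 , 230.7499],
       [  0.    ,   0.    ,   1.    ]]), 'T': array([[ 0.6274,  0.3308, -0.7049, -0.0322],
       [-0.7786,  0.2822, -0.5605, -0.3626],
       [ 0.0135,  0.9005,  0.4346,  0.4769],
       [ 0.    ,  0.    ,  0.    ,  1.    ]])}
top {'intrinsics': array([[487.5004,   0.    , 318.9712],
       [  0.    , 487.5004, 240.8593],
       [  0.    ,   0.    ,   1.    ]]), 'T': array([[ 0.2902,  0.7532, -0.5903, -0.0466],
       [-0.9569,  0.2364, -0.1689, -0.0851],
       [ 0.0123,  0.6139,  0.7893,  0.9572],
       [ 0.    ,  0.    ,  0.    ,  1.    ]])}
0.1 [-0.0001  0.131   0.9914 -0.0007]
```

View pics/scene0.png

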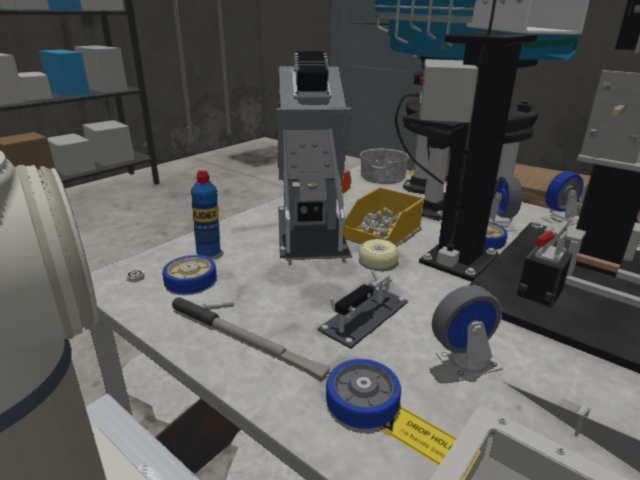

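View pics/top0.png

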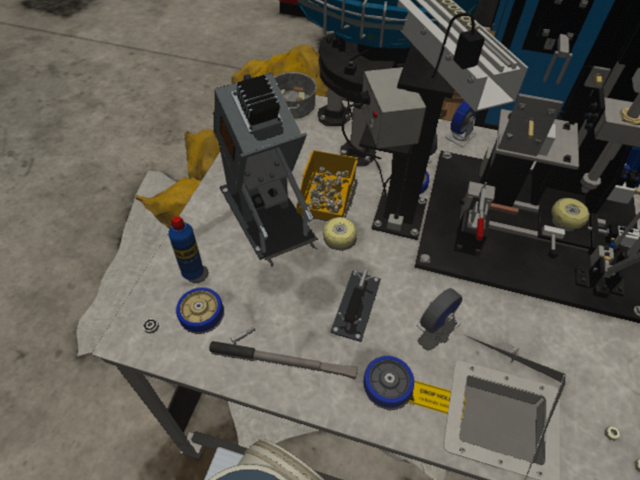

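The scene picture shows the station at about (315,190), the hook in its rest at (360,305), the caster at (468,325) and the oil can at (206,215). The top picture shows the station at (265,170), the rest at (355,303) and the caster at (440,315). I'll take enlarged crops next.

```bash
python3 - <<'E'
import cv2,numpy as np
s=cv2.imread("pics/scene0.png");t=cv2.imread("pics/top0.png")
def crop(im,x,y,w,h,k,name):
    c=cv2.resize(im[y:y+h,x:x+w],None,fx=k,fy=k,interpolation=cv2.INTER_CUBIC)
    for i in range(0,w,20):
        cv2.putText(c,str(x+i),(i*k,10),0,.35,(0,0,255),1); cv2.line(c,(i*k,12),(i*k,18),(0,0,255),1)
    for i in range(0,h,20):
        cv2.putText(c,str(y+i),(0,i*k+4),0,.35,(0,255,0),1)
    return c
a=crop(s,265,110,100,150,4,'');b=crop(t,210,130,100,150,4,'')
cv2.imwrite("pics/c1.png",np.hstack([a,b]))
a=crop(s,310,270,200,110,4,'');a=a[:,:]
b=crop(t,325,260,160,95,4,'')
b=crop(t,320,260,160,100,5,'')
cv2.imwrite("pics/c2.png",a);cv2.imwrite("pics/c3.png",b)
E
```

```text
(no output)
```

View pics/c1.png

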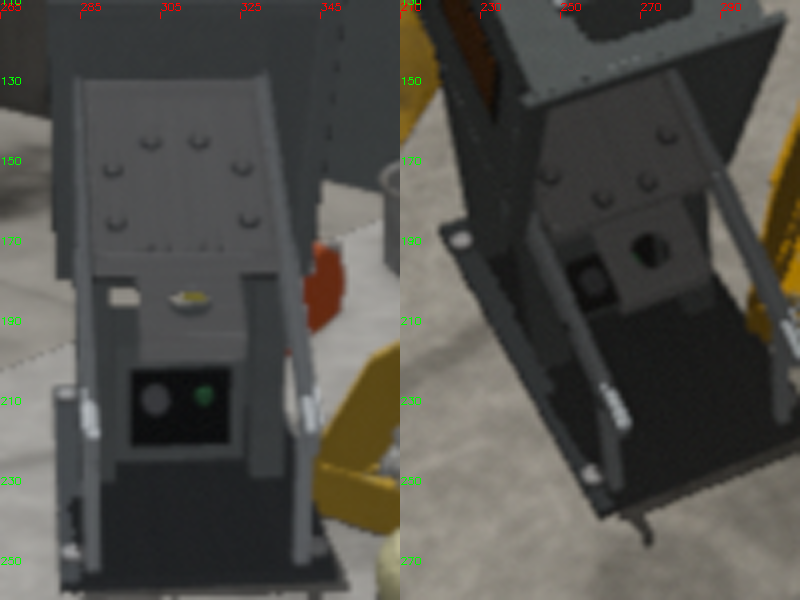

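View pics/c2.png

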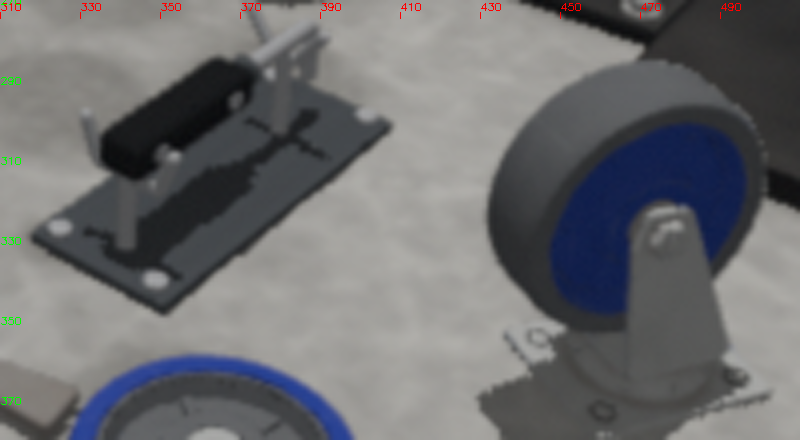

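View pics/c3.png

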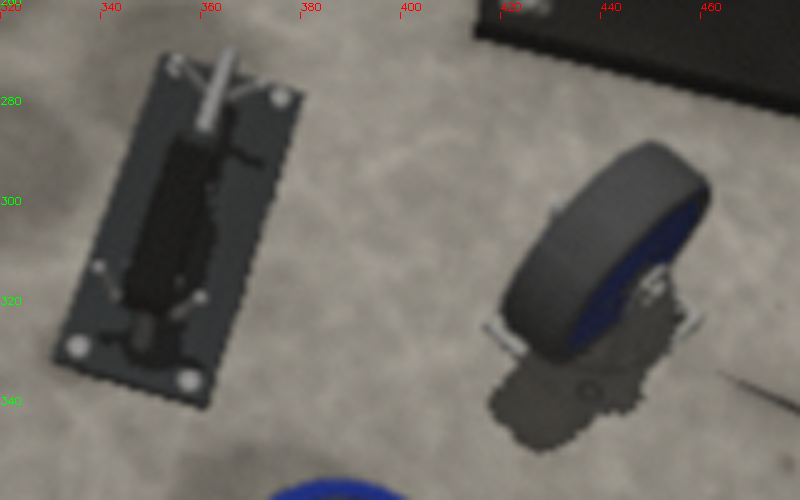

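The crops show the eight pins, the finger hole at scene (312,185) and top (273,192), the runner ends, the rest plate corners, the hook rod, and the wheel outline with two plate corners. I'll fit each object's pose to these points.

```bash
cat > h.py <<'E'
import numpy as np,cv2
from scipy.optimize import least_squares
from scipy.spatial.transform import Rotation as R
from station import camera_info
C={n:camera_info(n) for n in("scene","top")}
def proj(n,P):
    T=C[n]["T"];p=(np.atleast_2d(P)-T[:3,3])@T[:3,:3]
    K=C[n]["intrinsics"];return np.c_[K[0,2]+K[0,0]*p[:,0]/-p[:,2],K[1,2]+K[1,1]*p[:,1]/p[:,2]]
def Rz(a):return R.from_euler('z',a).as_matrix()
SL=R.from_euler('y',-25,degrees=True).as_matrix()
S4=lambda ox,oy,k,L:[(ox+a/k,oy+b/k) for a,b in L]
E
cat > fit.py <<'E'
from h import *
np.set_printoptions(precision=4,suppress=True)
# station
pins=[(45,14),(45,-14),(22,37),(22,-37),(-22,37),(-22,-37)]
so=[((52+a)/1e3,b/1e3,.016) for a,b in pins]
sp=S4(265,110,4,[(150,141),(199,140),(112,168),(242,166),(116,220),(249,220)])
to=[((52+a)/1e3,b/1e3,.016) for a,b in [(-22,37),(-45,14),(-45,-14),(-22,-37)]]
tp=S4(210,130,4,[(550,175),(603,196),(648,180),(668,132)])
hs=S4(265,110,4,[(190,299)]);ht=S4(210,130,4,[(652,249)])
def W(p,o):return Rz(p[2])@(SL@np.array(o,float).T)+np.array([[p[0]],[p[1]],[.155]])
def f(p):
    h=[(-.031,0,p[3])]
    return np.r_[(proj("scene",W(p,so).T)-sp).ravel(),(proj("top",W(p,to).T)-tp).ravel(),(proj("scene",W(p,h).T)-hs).ravel(),(proj("top",W(p,h).T)-ht).ravel()]
r=least_squares(f,[.75,.3,.5,0],loss='soft_l1');print("station",r.x,"\n",r.fun.reshape(-1,2))
# hook/rest: x,y,yaw, plate offset, plate z
def g(p):
    M=lambda o:(Rz(p[2])@np.array(o,float).T).T+[p[0],p[1],.052]
    pl=[M([(p[3]+sx*.085,sy*.035,p[4]-.052)])[0] for sx,sy in[(1,1),(1,-1),(-1,-1),(-1,1)]]
    e=[proj("top",pl)-S4(320,260,5,[(163,52),(303,93),(210,410),(52,362)]),
       proj("scene",[pl[3],pl[2],pl[1]])-S4(310,270,4,[(33,237),(165,312),(390,127)]),
       proj("top",M([(.102,0,.002),(.04,0,0)]))-S4(320,260,5,[(233,47),(205,130)]),
       proj("scene",M([(.102,0,.002)]))-S4(310,270,4,[(325,33)])]
    return np.vstack(e).ravel()
best=min((least_squares(g,[.5,.1,a,.02,.005],loss='soft_l1') for a in(0,2,4)),key=lambda r:r.cost)
print("hook",best.x,best.cost,"\n",best.fun.reshape(-1,2))
# caster
th=np.linspace(0,2*np.pi,180)
wh=np.vstack([np.c_[np.full(180,x),-.019+rr*np.cos(th),.016+rr*np.sin(th)] for x,rr in((-.015,.047),(.015,.047),(-.011,.05),(.011,.05))])
def c(p):
    M=lambda o:(Rz(p[2])@np.array(o,float).T).T+[p[0],p[1],.066]
    s=proj("scene",M(wh));t=proj("top",M(wh))
    e=lambda q:np.r_[q[:,0].min(),q[:,1].min(),q[:,0].max(),q[:,1].max()]
    pc=M([(a*.031,b*.039,-.063) for a in(-1,1) for b in(-1,1)])
    ps=proj("scene",pc);pt=proj("top",pc)
    return np.r_[e(s)-[432,285,501.2,353],e(t)-[420.4,288.2,462.2,332.6],ps[:,0].max()-503,pt[:,0].min()-417.2]
for a in np.arange(-3,3,.75):
    r=least_squares(c,[.45,-.15,a],loss='soft_l1');print("caster",r.x,r.cost,r.fun)
E
python3 fit.py
```

```text
station [0.6894 0.1955 1.3174 0.0131] 
 [[  0.7912   1.3241]
 [ -0.8878  -0.3405]
 [  6.8661   2.9459]
 [  2.3934  -1.9396]
 [ 16.7459   3.2971]
 [ 11.6667  -2.745 ]
 [-74.1799   9.0921]
 [-73.6554   4.2232]
 [-78.0653   0.7448]
 [-85.2983   0.2852]
 [ 28.2108   0.4831]
 [-69.9428  -1.3786]]
hook [ 0.4904 -0.0155  6.2575  0.028   0.0056] 11.253121317242094 
 [[ 0.1541  0.0349]
 [ 0.9549 -0.1756]
 [ 0.4677 -0.4681]
 [ 0.7765 -0.3851]
 [-1.5903  0.4813]
 [-0.5315  0.5401]
 [ 0.4585 -0.4409]
 [ 1.1526 -3.1428]
 [-0.5885  2.8084]
 [-1.0083 -4.3475]]
caster [ 0.5049 -0.207  -3.4408] 12.26220491235769 [ 0.567  -1.0645 -1.3565  3.9226 -4.3425  0.2625  4.0636 -1.298  -0.2096
  1.228 ]
caster [ 0.5285 -0.2    -2.0944] 1.5181806386427037 [-0.507   0.5477 -0.6411  0.6845  0.3045 -1.1015  0.1765 -0.5021  0.6296
 -0.126 ]
caster [ 0.5285 -0.2    -2.0944] 1.5181806386430416 [-0.507   0.5477 -0.6411  0.6845  0.3045 -1.1015  0.1765 -0.5021  0.6296
 -0.126 ]
caster [ 0.5208 -0.1769 -0.4692] 42.24917129715919 [  6.9701  -0.4439   0.1206   5.2515  -0.5355  -0.914    5.5169   0.0461
 -17.0266 -11.5644]
caster [ 0.5208 -0.1769 -0.4691] 42.24917129851217 [  6.9698  -0.4439   0.1206   5.2515  -0.5357  -0.9139   5.517    0.0461
 -17.0267 -11.5645]
caster [ 0.4959 -0.1827  1.0785] 30.054960787584214 [  0.8858   0.5882  -0.0864   0.9388   1.3335  -1.3842   0.3904  -0.3693
 -19.1146 -10.4812]
caster [ 0.4959 -0.1827  1.0785] 30.05496078842093 [  0.8858   0.5882  -0.0863   0.9388   1.3335  -1.3842   0.3905  -0.3693
 -19.1146 -10.4813]
caster [ 0.5049 -0.207   2.8424] 12.262204912501335 [ 0.567  -1.0645 -1.3565  3.9226 -4.3425  0.2625  4.0636 -1.298  -0.2096
  1.228 ]
```

```bash
python3 - <<'E'
s=open('fit.py').read()
s=s.replace("r=least_squares(f,[.75,.3,.5,0],loss='soft_l1')","r=min((least_squares(f,[x,y,a,0],loss='soft_l1') for x in(.6,.8) for y in (.2,.4) for a in(-.5,0,.5,1)),key=lambda r:r.cost)")
s=s.replace("(.102,0,.002),(.04,0,0)","(.099,0,-.002),(.04,0,.009)").replace('M([(.102,0,.002)]))-S4(310,270,4,[(325,33)])','M([(.04,0,.009),(-.04,0,.009)]))-S4(310,270,4,[(235,62),(122,145)])')
s=s.replace('''for a in np.arange(-3,3,.75)''','for a in [-2.]')
s+='''
p=min((least_squares(f,[x,y,a,0],loss='soft_l1') for x in(.6,.8) for y in (.2,.4) for a in(-.5,0,.5,1)),key=lambda r:r.cost).x
for n in("scene","top"):
    im=cv2.resize(cv2.imread(f"pics/{n}0.png"),None,fx=3,fy=3,interpolation=cv2.INTER_CUBIC)
    D=lambda P,col:[cv2.circle(im,tuple(int(round(v*3+1)) for v in q),2,col,-1) for q in proj(n,P)]
    D(W(p,so+to+[(-.031,0,p[3]),(-.13,.057,0),(-.13,-.057,0),(0,.057,0),(0,-.057,0),(0,.072,.167),(0,-.072,.167)]).T,(0,255,0))
    q=best.x;M=lambda o:(Rz(q[2])@np.array(o,float).T).T+[q[0],q[1],.052]
    D(M([(a*.04,b*.011,c*.009) for a in(-1,1) for b in(-1,1) for c in (-1,1)]),(0,0,255))
    D(M([(x,0,0) for x in np.linspace(.04,.094,8)]+[(.098,0,z) for z in(-.01,-.02,-.03)]),(255,255,0))
    q=r.x;M=lambda o:(Rz(q[2])@np.array(o,float).T).T+[q[0],q[1],.066]
    D(M(wh[::6]),(0,0,255)); D(M([(a*.031,b*.039,-.063) for a in(-1,1) for b in(-1,1)]),(0,255,0))
    if n=="scene": A=im[110*3:260*3,265*3:365*3]; B=im[270*3:390*3,310*3:510*3]
    else: A2=im[120*3:270*3,210*3:310*3]; B2=im[255*3:355*3,325*3:485*3]
cv2.imwrite("pics/o.png",cv2.resize(np.vstack([np.hstack([A,A2,np.zeros((450,480,3),np.uint8)]),np.hstack([np.vstack([B,]),np.vstack([B2,np.zeros((60,480,3),np.uint8)])])]),(800,600)))
'''
open('fit.py','w').write(s)
E
python3 fit.py
```

```text
station [0.6894 0.1955 1.3175 0.0131] 
 [[  0.7914   1.325 ]
 [ -0.8881  -0.3398]
 [  6.8676   2.947 ]
 [  2.3933  -1.9392]
 [ 16.7488   3.298 ]
 [ 11.6678  -2.7449]
 [-74.1764   9.0932]
 [-73.6521   4.2234]
 [-78.063    0.7446]
 [-85.2972   0.2851]
 [ 28.2148   0.4831]
 [-69.9393  -1.3795]]
hook [ 0.4883 -0.0153 -0.0206  0.0304  0.0053] 3.7559314139246087 
 [[-0.1596  0.005 ]
 [ 0.6647 -0.3289]
 [ 0.5511 -0.5525]
 [ 0.8221 -0.3237]
 [-1.5339  0.6303]
 [-0.3361  0.5803]
 [ 0.1883 -0.5696]
 [ 0.1169 -0.4342]
 [-0.6897  1.3371]
 [ 0.733  -0.4344]
 [-0.4732 -0.3178]]
caster [ 0.5285 -0.2    -2.0944] 1.5181806386476813 [-0.507   0.5477 -0.6411  0.6845  0.3045 -1.1015  0.1765 -0.5021  0.6296
 -0.126 ]
```

View pics/o.png

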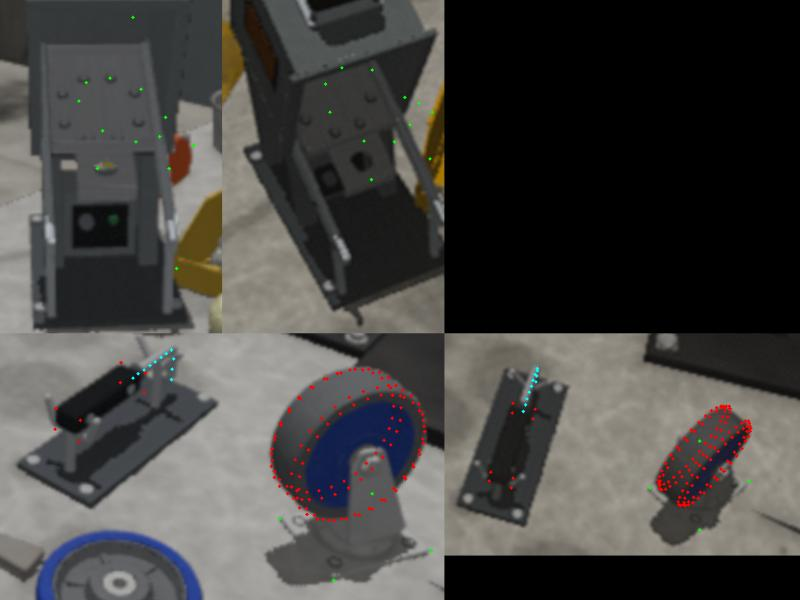

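```bash
cat > tri.py <<'E'
from h import *
np.set_printoptions(precision=4,suppress=True)
def ray(n,u):
    K=C[n]["intrinsics"];T=C[n]["T"];d=T[:3,:3]@[(u[0]-K[0,2])/K[0,0],-(u[1]-K[1,2])/K[1,1],-1];return T[:3,3],d/np.linalg.norm(d)
def tri(a,b):
    o,d=ray("scene",a);p,e=ray("top",b);s=np.linalg.lstsq(np.c_[d,-e],p-o,rcond=None)[0]
    x,y=o+d*s[0],p+e*s[1];return (x+y)/2,np.linalg.norm(x-y)
s=S4(265,110,4,[(190,299),(116,220),(249,220),(150,248),(205,248),(90,405),(310,400)])
t=S4(210,130,4,[(652,249),(550,175),(668,132),(603,196),(648,180),(615,390),(790,325)])
for a,b in zip(s,t):print(tri(a,b))
E
python3 tri.py
```

```text
(array([0.5131, 0.0233, 0.282 ]), np.float64(0.14406527394315952))
(array([0.529 , 0.0753, 0.2978]), np.float64(0.14336077095330385))
(array([0.5642, 0.0332, 0.3017]), np.float64(0.15114666668241405))
(array([0.5229, 0.0503, 0.2953]), np.float64(0.14781218351402378))
(array([0.5378, 0.0344, 0.2958]), np.float64(0.14953013761421624))
(array([0.4498, 0.0186, 0.2583]), np.float64(0.13819969722246547))
(array([ 0.5026, -0.0426,  0.2636]), np.float64(0.14665176094231466))
```

```bash
cat >> tri.py <<'E'
print()
for a,b in [((203,174),(177,220)),((190,268),(200,306)),((364,382),(389,378)),((378,248),(340,228)),((136,275),(150,325)),((312,60),(258,85)),((476,327),(455,317)),((360,310),(352,300)),((566,180),(462,118))]:print(a,*tri(a,b))
E
python3 tri.py|sed 1,8d; python3 -c "
from h import *
for n in C:
  T=C[n]['T'][:3,:3];print(n,C[n].keys(),T.T@T,np.linalg.det(T))"
```

```text
(203, 174) [0.5052 0.3825 0.1732] 0.0029033183399699153
(190, 268) [0.3996 0.3085 0.0284] 0.002337122806871238
(364, 382) [ 0.359  -0.1201  0.0347] 0.004269961734117526
(378, 248) [0.7002 0.0754 0.0306] 9.862917625650134e-05
(136, 275) [0.3367 0.401  0.0051] 0.004893121459837773
(312, 60) [0.713 0.265 0.387] 0.004479105755529309
(476, 327) [ 0.4923 -0.2145  0.0946] 0.006863923256833612
(360, 310) [ 0.5255 -0.0019  0.0052] 0.00013273970126469743
(566, 180) [ 1.104  -0.1627  0.1247] 0.019556520763979207
scene dict_keys(['intrinsics', 'T']) [[ 1.00000000e+00 -7.25726872e-17  1.20730860e-16]
 [-7.25726872e-17  1.00000000e+00 -6.17904258e-18]
 [ 1.20730860e-16 -6.17904258e-18  1.00000000e+00]] 1.0000000000000004
top dict_keys(['intrinsics', 'T']) [[ 1.00000000e+00  1.66320870e-16 -5.17514695e-17]
 [ 1.66320870e-16  1.00000000e+00  6.67870957e-17]
 [-5.17514695e-17  6.67870957e-17  1.00000000e+00]] 0.9999999999999998
```

The top half of that picture was offset by 400 px, so I'm correcting for that.

```bash
sed -i 's/S4(210,130,4/S4(110,130,4/g' fit.py tri.py; sed -i 's/(-.5,0,.5,1)/(-.5,0,.5)/;s/np.hstack(\[A,A2,np.zeros((450,480,3),np.uint8)\])/np.hstack([cv2.resize(A,(540,450)),cv2.resize(A2,(540,450))])/' fit.py; python3 fit.py; python3 tri.py|head -7
```

```text
station [0.6813 0.2467 0.738  0.005 ] 
 [[-0.1494 -4.58  ]
 [ 0.0094 -4.3554]
 [-0.8285 -4.572 ]
 [-0.0679 -4.1693]
 [-1.7409 -4.1328]
 [-0.8012 -4.2927]
 [ 1.3488 -0.8833]
 [ 1.3599 -0.1089]
 [ 1.6205  0.231 ]
 [ 2.2348  0.3889]
 [-2.3588 -0.3382]
 [ 0.556   1.4402]]
hook [ 0.4883 -0.0153 -0.0206  0.0304  0.0053] 3.7559314139246087 
 [[-0.1596  0.005 ]
 [ 0.6647 -0.3289]
 [ 0.5511 -0.5525]
 [ 0.8221 -0.3237]
 [-1.5339  0.6303]
 [-0.3361  0.5803]
 [ 0.1883 -0.5696]
 [ 0.1169 -0.4342]
 [-0.6897  1.3371]
 [ 0.733  -0.4344]
 [-0.4732 -0.3178]]
caster [ 0.5285 -0.2    -2.0944] 1.5181806386476813 [-0.507   0.5477 -0.6411  0.6845  0.3045 -1.1015  0.1765 -0.5021  0.6296
 -0.126 ]
(array([0.669 , 0.2304, 0.1413]), np.float64(0.0033068795181149953))
(array([0.6832, 0.2959, 0.1677]), np.float64(0.003589804946418267))
(array([0.7382, 0.2449, 0.1657]), np.float64(0.0016385362112718536))
(array([0.6806, 0.2655, 0.1601]), np.float64(0.0019335100431695184))
(array([0.7026, 0.2457, 0.1586]), np.float64(0.000685483998745235))
(array([0.5876, 0.2259, 0.1086]), np.float64(0.00037026130902973435))
(array([0.6653, 0.1465, 0.1078]), np.float64(0.002775698776268331))
```

View pics/o.png

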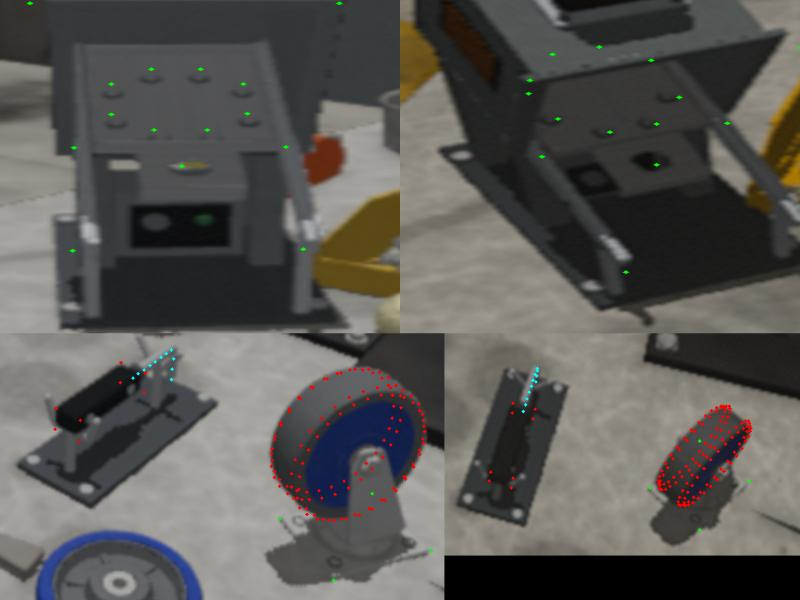

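```bash
python3 - <<'E'
s=open('fit.py').read()
s=s.replace("def f(p):\n","def f(p):\n    so2=np.array(so);so2[:,2]=p[4];to2=np.array(to);to2[:,2]=p[4]\n").replace('W(p,so).T','W(p,so2).T').replace('W(p,to).T','W(p,to2).T').replace('[x,y,a,0]','[x,y,a,0,.01]')
open('fit.py','w').write(s)
E
python3 fit.py | head -13
```

```text
station [ 0.6901  0.2509  0.7641 -0.0014 -0.0004] 
 [[ 0.0146  0.0132]
 [-0.0877  0.1466]
 [-0.2154  0.0288]
 [-0.167   0.1771]
 [-0.6404  0.3207]
 [-0.4581 -0.121 ]
 [ 0.5504 -0.7215]
 [ 0.4402 -0.2979]
 [ 0.3689 -0.0889]
 [ 0.5732  0.2049]
 [-0.8766  0.2868]
 [ 0.1654 -0.7528]]
```

Fit residuals are now below a pixel, which puts the station at (0.690, 0.251) with yaw 0.764. Next I'll define the motion frames and check IK for every key pose.

```bash
cat > m.py <<'E'
from station import *
import numpy as np
from scipy.spatial.transform import Rotation as R
np.set_printoptions(precision=3,suppress=True)
Rz=lambda a:R.from_euler('z',a).as_matrix()
S=np.array([.6901,.2509,.155]);RS=Rz(.7641)@R.from_euler('y',-25,degrees=True).as_matrix()
H=np.array([.4883,-.0153,.052]);RH=Rz(-.0206)
Cm=np.array([.5285,-.200,.066]);RC=Rz(-2.0944)
RCn=np.c_[RS[:,1],-RS[:,0],RS[:,2]]      # caster axes when in the nest
sl=lambda x,y=0,z=0:S+RS@[x,y,z]         # point in mouth axes
tool=lambda A,s=1:np.c_[-s*A[:,0],s*A[:,1],-A[:,2]]   # tool for object axes A, closing along s*y
toolc=lambda A:np.c_[-A[:,1],-A[:,0],-A[:,2]]         # caster: tool y = -caster x
def q(M):
    v=R.from_matrix(M).as_quat();return [float(v[3]),*map(float,v[:3])]
G=np.array([.004,0,-.014])               # TCP in hook-handle axes
hook=lambda A,tip:tip-A@[.098,0,-.030]+A@G   # TCP for a wanted tip position
GC=np.array([0,-.019,.034])              # TCP in caster_mid axes
E
python3 - <<'E'
from m import *
D={}
for n,p,M in [("hook",H+RH@G,tool(RH)),("hookup",H+RH@G+[0,0,.1],tool(RH)),
 ("abovehole",hook(RS,sl(-.031,0,.04)),tool(RS)),("in",hook(RS,sl(-.031,0,-.01)),tool(RS)),("out",hook(RS,sl(-.170,0,-.01)),tool(RS)),
 ("cast",Cm+RC@GC,toolc(RC)),("castup",Cm+RC@GC+[0,0,.12],toolc(RC)),
 ("nestup",sl(-.078,0,.066+.07)+RCn@GC,toolc(RCn)),("nest",sl(-.078,0,.066)+RCn@GC,toolc(RCn)),
 ("pushout",sl(-.24,0,-.012),tool(RS)),("pushin",sl(-.065,0,-.012),tool(RS)),("pushin-",sl(-.065,0,-.012),tool(RS,-1))]:
    print(n,p,inverse_kinematics(p,q(M)))
E
```

```text
hook [ 0.492 -0.015  0.038] [-0.055  0.541  2.017 -0.     0.583 -1.606]
hookup [ 0.492 -0.015  0.138] [-0.055  0.357  1.98  -0.     0.804 -1.606]
abovehole [0.591 0.156 0.153] None
in [0.606 0.171 0.108] None
out [0.516 0.084 0.049] None
cast [ 0.512 -0.19   0.1  ] [-0.378  0.485  1.882 -0.     0.774 -1.425]
castup [ 0.512 -0.19   0.22 ] [-0.378  0.312  1.807 -0.     1.023 -1.425]
nestup [0.6   0.164 0.284] [0.121 0.215 1.849 0.378 0.757 0.694]
nest [0.621 0.185 0.221] [0.155 0.332 1.854 0.421 0.633 0.66 ]
pushout [0.537 0.104 0.043] None
pushin [0.651 0.214 0.117] None
pushin- [0.651 0.214 0.117] [0.197 0.532 1.833 0.538 0.459 0.556]
```

```bash
python3 - <<'E'
from m import *
for n,p,M in [("hook",H+RH@G,tool(RH,-1)),("hookup",H+RH@G+[0,0,.1],tool(RH,-1)),
 ("abovehole",hook(RS,sl(-.031,0,.04)),tool(RS,-1)),("in",hook(RS,sl(-.031,0,-.01)),tool(RS,-1)),("out",hook(RS,sl(-.180,0,-.01)),tool(RS,-1)),
 ("outup",hook(RS,sl(-.170,0,.05)),tool(RS,-1)),
 ("pushout",sl(-.24,0,-.012),tool(RS,-1)),("pushup",sl(-.24,0,.1),tool(RS,-1))]:
    print(n,p,inverse_kinematics(p,q(M)))
E
```

```text
hook [ 0.492 -0.015  0.038] [-0.055  0.541  2.017 -0.     0.583  1.536]
hookup [ 0.492 -0.015  0.138] [-0.055  0.357  1.98  -0.     0.804  1.536]
abovehole [0.591 0.156 0.153] [0.108 0.392 1.97  0.574 0.495 0.444]
in [0.606 0.171 0.108] [0.132 0.49  1.952 0.658 0.42  0.37 ]
out [0.509 0.077 0.045] [-0.061  0.529  2.185  1.217  0.337 -0.402]
outup [0.497 0.066 0.103] [-0.09   0.381  2.196  0.905  0.417 -0.096]
pushout [0.537 0.104 0.043] [ 0.003  0.552  2.127  1.15   0.325 -0.271]
pushup [0.503 0.071 0.144] [-0.077  0.296  2.167  0.734  0.49   0.107]
```

```bash
python3 - <<'E'
from m import *
Q=q(tool(RH,-1));p=H+RH@G
move_pose([.22,.45,.38],get_ee_rot())
move_pose(p+[0,0,.10],Q); command_gripper(.6)
movel(p,v=.12)
command_gripper(0.)
print("w",get_grip_width(),get_finger_force(),get_tcp_pos()-p)
movel(p+[0,0,.10],v=.15)
A=q(tool(RS,-1))
move_pose(hook(RS,sl(-.045,0,.075)),A)
movel(hook(RS,sl(-.031,0,.025)),v=.1)
print(get_time(),get_grip_width(),get_tcp_pos()-hook(RS,sl(-.031,0,.025)))
import cv2
B=[cv2.resize(read_camera(n)[y:y+150,x:x+200,::-1],(800,600),interpolation=cv2.INTER_CUBIC)[:,:] for n,x,y in(("scene",240,110),("top",200,130))]
cv2.imwrite("pics/hole.png",cv2.resize(np.hstack([B[0][:,100:700],B[1][:,100:700]]),(800,400)))
E
```

```text
w 0.24587998743500436 29.999433159828186 [0. 0. 0.]
7.9083 0.2471570671798763 [-0. -0. -0.]
```

View pics/hole.png

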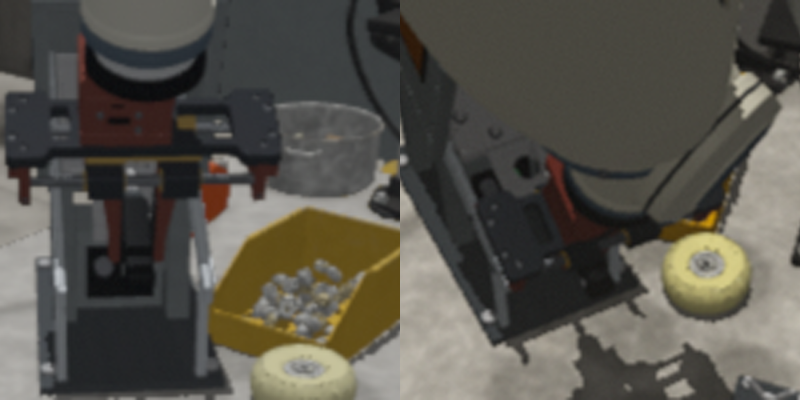

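The grip width is 22 mm, so the handle is held. The arm hides the tip; the hole is just visible at about (515,160) in the right-hand half. I'll lower the tip with force sensing and then pull.

```bash
python3 - <<'E'
from m import *
hit=movel(hook(RS,sl(-.031,0,-.010)),v=.05,until_force=7)
d=RS.T@(get_tcp_pos()-hook(RS,sl(-.031,0,0)));print("insert",hit,d,get_ft_force())
if not hit:
    p0=get_tcp_pos()
    hit=movel(hook(RS,sl(-.031-.155,0,-.010)),v=.06,until_force=18)
    print("pull",hit,RS.T@(get_tcp_pos()-p0),RS.T@get_ft_force(),get_grip_width(),get_time())
E
```

```text
insert False [ 0.   -0.   -0.01] [-0.032 -0.778 -2.508]
pull True [-0.13  -0.002  0.   ] [ 3.223 -0.817  0.071] 0.24609393527723084 10.7917
```

```bash
python3 - <<'E'
from m import *
p0=get_tcp_pos(); print(RS.T@(p0-hook(RS,sl(-.031,0,-.010))))
t=hook(RS,sl(-.031,0,-.010))+RS@[-.150,0,0]
hit=movel(t,v=.03,until_force=16)
print("pull",hit,RS.T@(get_tcp_pos()-p0),RS.T@get_ft_force(),get_grip_width(),get_time())
import cv2
B=[cv2.resize(read_camera(n)[y:y+200,x:x+200,::-1],(400,400),interpolation=cv2.INTER_CUBIC) for n,x,y in(("scene",230,110),("top",190,130))]
cv2.imwrite("pics/out.png",np.hstack(B))
E
```

```text
[-0.13  -0.002  0.   ]
pull True [ 0.    -0.001 -0.   ] [ 5.049 -0.556 -3.752] 0.24800201200915817 11.0917
```

View pics/out.png

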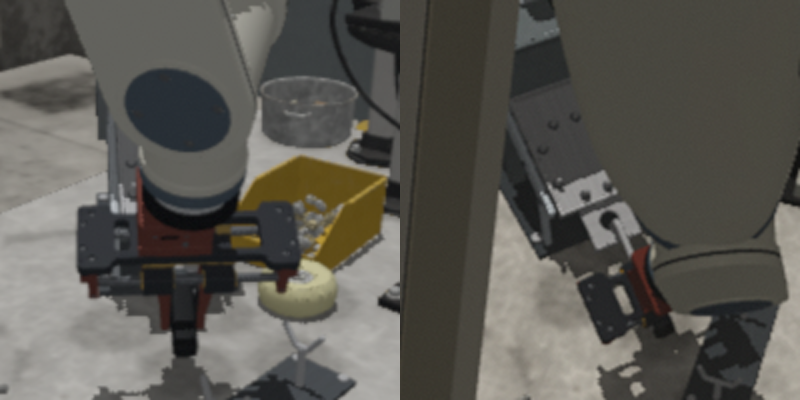

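The tray looks fully or nearly out, with the hole at top pixel (294,241). I'll compare that with the expected position.

```bash
python3 - <<'E'
from m import *
from h import proj
print([(x,proj("top",sl(-.031-x)).round(1)) for x in (.115,.12,.125,.13,.135)])
# whole tray pins too
print([(x,proj("top",[sl(.052-x-.045,y) for y in(.014,-.014)]).round(1)) for x in (.12,.125,.13)])
E
```

```text
[(0.115, array([[293.1, 236.3]])), (0.12, array([[294. , 238.3]])), (0.125, array([[294.8, 240.3]])), (0.13, array([[295.7, 242.3]])), (0.135, array([[296.6, 244.3]]))]
[(0.12, array([[281.7, 225.3],
       [292.9, 221.1]])), (0.125, array([[282.6, 227.3],
       [293.8, 223.1]])), (0.13, array([[283.4, 229.3],
       [294.7, 225.1]]))]
```

```bash
python3 - <<'E'
from m import *
p0=get_tcp_pos(); f0=get_ft_force()
hit=movel(p0+RS@[-.012,0,0],v=.02,until_force=28)
print("pull",hit,RS.T@(get_tcp_pos()-p0),RS.T@(get_ft_force()-f0),get_ft_torque(),get_grip_width(),get_time())
movel(p0+RS@[.004,0,0],v=.03); print(RS.T@get_ft_force())
E
```

```text
pull True [-0.002 -0.002  0.   ] [-0.603 -0.028  3.769] [ 0.433 -0.223  0.063] 0.24424880012992833 11.65
[-1.055 -0.329 -1.326]
```

Hard stop at 28 N, so the tray is out. Now I'll lift the hook clear and check it above its rest.

```bash
python3 - <<'E'
from m import *
import cv2
movel(get_tcp_pos()+RS@[.001,0,.05],v=.12)
movel(get_tcp_pos()+np.array([-.02,-.01,.07]),v=.15)
p=H+RH@G
move_pose(p+[0,0,.06],q(tool(RH,-1)))
wait(.2)
B=[cv2.resize(read_camera(n)[y:y+120,x:x+120,::-1],(400,400),interpolation=cv2.INTER_CUBIC) for n,x,y in(("scene",310,230),("top",300,220))]
cv2.imwrite("pics/rest.png",np.hstack(B)); print(get_time(),get_grip_width())
from h import proj
A=lambda o:H+[0,0,.06]+RH@o
for o in([.098,0,-.03],[.04,0,.009],[-.04,0,.009]):print(o,(proj("scene",A(o))-[310,230])*400/120,(proj("top",A(o))-[300,220])*400/120+[400,0])
E
```

```text
14.8 0.2464607519816649
[0.098, 0, -0.03] [[264.062 104.603]] [[626.356 136.911]]
[0.04, 0, 0.009] [[205.268  79.061]] [[608.699 172.495]]
[-0.04, 0, 0.009] [[103.932 142.835]] [[573.995 278.391]]
```

View pics/rest.png

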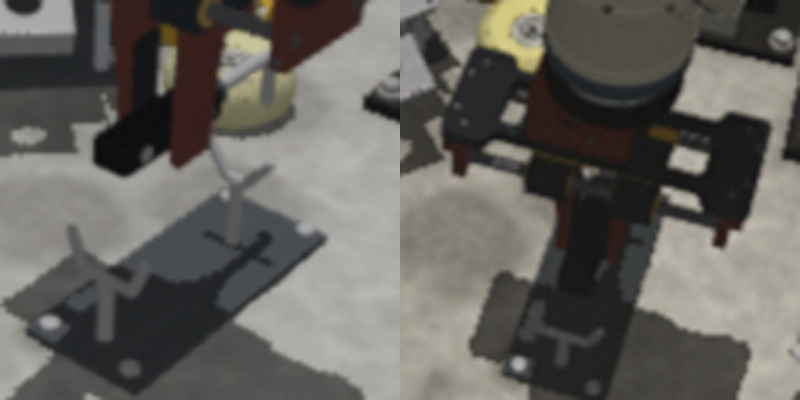

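The tip is where predicted (scene crop about (266,103)) and the hook hasn't slipped, so I'll lay it down and take the caster.

```bash
python3 - <<'E'
from m import *
import cv2
p=H+RH@G
h=movel(p+[0,0,-.001],v=.06,until_force=8)
print("laid",h,get_tcp_pos()-p)
command_gripper(.6); movel(p+[0,0,.11],v=.2)
c=Cm+RC@GC; Q=q(toolc(RC))
move_pose(c+[0,0,.10],Q)
h=movel(c,v=.12,until_force=12); print("cast",h,get_tcp_pos()-c)
command_gripper(0.); print(get_grip_width()*88,get_finger_force(),get_time())
movel(c+[0,0,.13],v=.12)
print(get_ft_force(),get_grip_width()*88)
cv2.imwrite("pics/lift.png",np.hstack([cv2.resize(read_camera(n)[y:y+250,x:x+250,::-1],(400,400)) for n,x,y in(("scene",290,130),("top",310,180))]))
E
```

```text
laid True [-0.  0.  0.]
cast False [ 0.001 -0.     0.001]
29.412518901221606 29.880079382546683 21.1
[ 0.318 -0.649 -4.588] 29.372819459863482
```

View pics/lift.png

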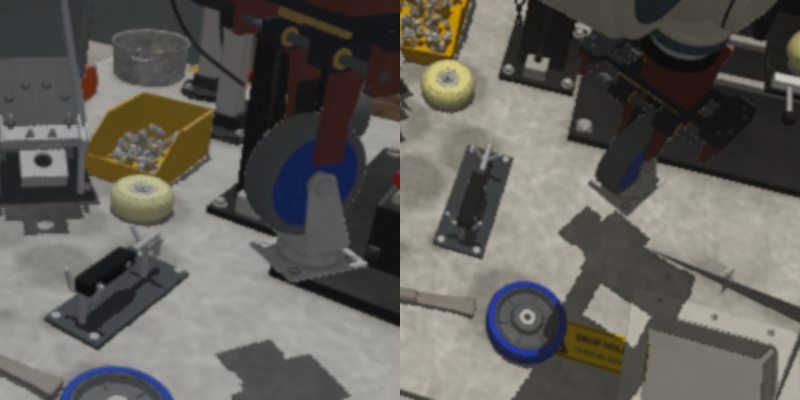

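The hook lies in its rest and the caster is held upright, with its plate corners at scene crop (250,248), (292,280) and (367,262). The tray is out, with its hole at (43,160). Now I'll refine the caster's in-hand pose and the tray position.

```bash
python3 - <<'E'
from m import *
from h import proj,least_squares
k=.625
so=np.array([(250,248),(292,280),(367,262)])*k+[290,130]
to=(np.array([(590,193),(627,212),(662,183)])-[400,0])*k+[310,180]
o=Cm+(get_tcp_pos()-(Cm+RC@GC))
cor=np.array([(a*.031,b*.039,-.065) for a in(-1,1) for b in(-1,1)])
def pr(p):
    A=RC@R.from_rotvec(p[3:]).as_matrix();return [proj(n,o+p[:3]+cor@A.T) for n in("scene","top")]
s,t=pr(np.zeros(6));
I=[np.argmin(np.linalg.norm(s-x,axis=1)) for x in so];J=[np.argmin(np.linalg.norm(t-x,axis=1)) for x in to];print(I,J,s[I]-so,t[J]-to)
r=least_squares(lambda p:np.r_[(pr(p)[0][I]-so).ravel(),(pr(p)[1][J]-to).ravel(),p[:3]/.003,p[3:]/.05],np.zeros(6));print("caster dev (world xyz, rotvec caster)",r.x)
print("hole", proj("scene",[sl(-.031-x) for x in(.12,.125,.13)]), np.array([43,160])*k+[290,130])
E
```

```text
[np.int64(0), np.int64(2), np.int64(3)] [np.int64(0), np.int64(2), np.int64(3)] [[-0.601 -2.133]
 [ 0.814  1.844]
 [ 1.17   1.63 ]] [[-0.862 -7.041]
 [ 1.102  1.26 ]
 [ 3.098 -3.919]]
caster dev (world xyz, rotvec caster) [-0.001  0.004  0.001 -0.044 -0.092  0.023]
hole [[314.988 228.049]
 [315.14  230.019]
 [315.293 232.004]] [316.875 230.   ]
```

I've used up my picture views, so I'll check numerically from here. I'll measure the hole centroid in both cameras to refine the tray position.

```bash
python3 - <<'E'
from m import *
from h import proj,least_squares
import cv2
ob={}
for n in("scene","top"):
    im=read_camera(n); g=cv2.cvtColor(im,cv2.COLOR_RGB2GRAY); np.save(f"{n}1.npy",im)
    u,v=proj(n,sl(-.161))[0]; x,y=int(round(u)),int(round(v))
    c=g[y-11:y+12,x-11:x+12]; print(n,(u,v)); print(c[::2,::2])
    K=cv2.resize(c,None,fx=8,fy=8,interpolation=cv2.INTER_CUBIC)
    th=(int(c[9:14,9:14].min())+int(np.percentile(c,80)))/2
    k,l,st,ce=cv2.connectedComponentsWithStats((K<th).astype(np.uint8))
    for i in range(1,k):
        if st[i,4]>500: print(th,st[i]/[8,8,8,8,64],(ce[i]+.5)/8-.5+[x-11,y-11])
E
```

```text
scene (np.float64(315.29277653000463), np.float64(232.00383703984386))
[[ 80  80  81  80  81  81  85  87  81  84  81  89]
 [ 91  91  91  90  93 124  90  90 112  98 137  98]
 [159 159 159 158 153 131 116 125 149 158 158 158]
 [159 160 159 155 100  61  52  56  84 143 158 158]
 [158 158 158 142  48  32  33  33  39 107 156 157]
 [159 161 160 152  57  33  33  34  34 105 159 160]
 [158 160 160 159 136  72  45  45  80 147 158 158]
 [159 160 161 160 159 156 146 146 156 158 158 158]
 [158 162 162 161 160 160 160 160 159 159 159 159]
 [155 157 157 146 154 153 158 144 158 157 153 149]
 [ 97  91  88  85  86  85  85  82  84  84  83  83]
 [ 78  80  80  80  80  80  80  80  80  79  79  79]]
96.0 [ 0.     0.    23.     2.625 54.375] [314.412 221.708]
96.0 [ 7.5    5.125 11.     8.375 72.453] [316.511 229.822]
96.0 [ 0.    19.75  23.     3.25  67.141] [315.306 242.034]
top (np.float64(295.71542718399405), np.float64(242.27075882862732))
[[120  98  79  72  66  68  99 123 136 128  72  68]
 [ 63  64  63  70 100 136 148 147 147 146  91  53]
 [ 74 120 123 134  85  90 125 146 144 144 118  46]
 [147 149 140  53  31  32  44 121 146 145 147  59]
 [147 148 114  29  31  32  31  90 148 149 147 112]
 [144 145 119  32  32  31  30  91 146 145 142 143]
 [146 147 148  91  34  31  51 134 145 145 145 147]
 [146 149 147 146 129 120 137 146 146 147 147 154]
 [126 147 147 146 146 148 147 147 150 130 114  94]
 [ 82 147 148 149 148 147 150 147 112  77  59  56]
 [ 62 137 149 148 131 132  99  62  55  53  55  55]
 [ 58  98 150 115  79  59  58  59  55  54  54  57]]
88.5 [ 0.     0.    12.375  4.875 32.5  ] [289.513 232.34 ]
88.5 [19.5    0.     3.5    7.625 15.234] [306.327 233.406]
88.5 [ 4.75   4.375  9.875  9.75  72.266] [294.298 239.715]
88.5 [ 7.75  16.5   15.25   6.5   54.984] [302.076 251.243]
```

```bash
sed -i '/^for a,b/,$d;/^print()/d' tri.py; cat >> tri.py <<'E'
from m import RS,S,sl
P,e=tri((316.5,229.8),(294.3,239.7));print(P,e,"mouth axes",RS.T@(P-S))
# same in-plane (z=0)
for n,u in(("scene",(316.5,229.8)),("top",(294.3,239.7))):
    o,d=ray(n,u);t=((S-o)@RS[:,2])/(d@RS[:,2]);print(n,RS.T@(o+t*d-S))
# home hole, from first pictures
import cv2
for n in("scene","top"):
    g=cv2.imread(f"pics/{n}0.png",0);x,y=[int(round(v)) for v in proj(n,sl(-.031))[0]];print(n,(x,y));print(g[y-8:y+9,x-8:x+9])
E
python3 tri.py
```

```text
[0.592 0.155 0.087] 0.002754059606589355 mouth axes [-0.153 -0.002 -0.004]
scene [-0.156 -0.003  0.   ]
top [-0.154  0.001  0.   ]
scene (312, 185)
[[ 80  81  81  81  81  81  80  81  80  80  80  81  81  81  81  81  81]
 [ 80  81  81  80  81  81  80  80  81  80  81  80  81  80  80  80  81]
 [ 80  80  80  80  79  79  80  80  79  79  79  79  79  79  79  79  79]
 [ 80  80  80  80  80  79  79  79  80  80  80  79  80  79  79  79  79]
 [ 80  80  80  80  80  81  81  82  84  85  82  81  81  80  80  80  80]
 [ 80  79  81  80  80  81  84  82  83  84  82  82  80  80  80  79  80]
 [ 80  80  80  81  82  96 112  96  93  95  96  91  81  80  79  79  79]
 [ 79  79  80  97 119 123 119  99  96  96  97  96  92  86  79  79  79]
 [ 80  80  77  80  99 116 114 107 100  90  89  88  83  75  78  79  79]
 [ 81  80  78  71  70  82  82  80  76  69  68  68  66  66  76  81  82]
 [ 80  81  80  74  65  61  59  59  59  58  57  58  61  70  78  80  80]
 [ 79  80  80  78  74  67  62  58  58  59  60  63  68  77  79  80  80]
 [ 80  80  80  79  78  76  74  71  70  71  73  75  77  79  79  79  79]
 [ 80  80  80  80  80  79  80
[... 489 characters left out ...]
53 53 52 53 54 52 52 51 52 52 53 55 53 55 54 53 53]
 [55 54 56 54 49 41 34 33 39 44 48 51 53 55 53 54 52]
 [55 55 53 47 33 24 16 17 28 38 42 48 51 52 53 53 54]
 [55 56 48 33 20 16 14 15 24 34 33 39 47 54 54 54 54]
 [55 54 44 26 15 14 15 15 24 32 32 30 43 54 55 56 55]
 [53 55 42 23 15 14 16 13 21 30 30 27 41 54 55 55 55]
 [54 53 49 37 21 13 13 16 19 31 33 27 39 49 53 55 52]
 [54 54 53 48 33 18 13 14 20 30 33 32 41 50 53 54 53]
 [54 55 55 53 44 28 17 16 20 30 38 42 51 52 54 54 54]
 [55 53 55 54 51 43 31 22 25 35 45 52 53 53 55 54 53]
 [55 54 54 54 54 51 46 45 44 49 54 54 53 54 53 53 54]
 [55 53 54 53 55 54 52 53 54 54 54 53 53 55 54 54 54]
 [54 55 55 52 55 55 53 55 55 54 54 54 53 56 56 55 56]]
```

```bash
cat >> tri.py <<'E'
print("----")
for n,a,b in(("scene",(312.2,185.8),(316.5,229.8)),("top",(272.5,192.),(294.3,239.7))):
    L=[]
    for u in(a,b):
        o,d=ray(n,u);t=((S-o)@RS[:,2])/(d@RS[:,2]);L.append(RS.T@(o+t*d-S))
    print(n,*L,L[0]-L[1])
print(tri((312.2,185.8),(272.5,192.)))
E
python3 tri.py | sed 1,/----/d
```

```text
scene [-0.035 -0.001 -0.   ] [-0.156 -0.003  0.   ] [ 0.121  0.002 -0.   ]
top [-0.032  0.002  0.   ] [-0.154  0.001  0.   ] [0.122 0.002 0.   ]
(array([0.672, 0.233, 0.137]), np.float64(0.002412296619919316))
```

```bash
cat > trav.py <<'E'
from m import *
from h import proj
import cv2
res=.0005
def rect(g,n,x0,x1,y0=-.05,y1=.05,z=0.):
    X,Y=np.meshgrid(np.arange(x0,x1,res),np.arange(y0,y1,res));P=S+np.c_[X.ravel(),Y.ravel(),np.full(X.size,z)]@RS.T
    uv=proj(n,P).astype(np.float32).reshape(*X.shape,2);return cv2.remap(g,uv[...,0],uv[...,1],cv2.INTER_CUBIC).astype(np.float32)
def norm(a):
    m=cv2.GaussianBlur(a,(0,0),12);s=np.sqrt(cv2.GaussianBlur((a-m)**2,(0,0),12))+2;return ((a-m)/s).astype(np.float32)
if __name__=="__main__":
  for n in("scene","top"):
    g0=cv2.imread(f"pics/{n}0.png",0);g1=cv2.cvtColor(np.load(f"{n}1.npy"),cv2.COLOR_RGB2GRAY)
    for nm,a,b,yy in(("tab",-.05,-.012,.022),("pins",0,.09,.045),("pinsfront",0,.04,.045)):
      for z in(0,.012):
        T=norm(rect(g0,n,a,b,-yy,yy,z));I=norm(rect(g1,n,a-.15,b-.10,-yy-.004,yy+.004,z))
        m=cv2.matchTemplate(I,T,cv2.TM_CCOEFF_NORMED);_,v,_,l=cv2.minMaxLoc(m);print(n,nm,z,"travel",.15-l[0]*res,"dy",l[1]*res-.004,round(v,3))
E
python3 trav.py
```

```text
scene tab 0 travel 0.11249999999999999 dy -0.001 0.402
scene tab 0.012 travel 0.11049999999999999 dy 0.0005000000000000004 0.389
scene pins 0 travel 0.123 dy -0.002 0.506
scene pins 0.012 travel 0.121 dy -0.002 0.637
scene pinsfront 0 travel 0.1235 dy -0.002 0.404
scene pinsfront 0.012 travel 0.1215 dy -0.002 0.425
top tab 0 travel 0.123 dy -0.002 0.782
top tab 0.012 travel 0.1215 dy -0.003 0.717
top pins 0 travel 0.1235 dy -0.0025 0.274
top pins 0.012 travel 0.122 dy -0.002 0.252
top pinsfront 0 travel 0.124 dy -0.0025 0.441
top pinsfront 0.012 travel 0.123 dy -0.002 0.422
```

```bash
cat > hood.py <<'E'
from m import *
from tri import ray
def at(n,u,z):
    o,d=ray(n,u);t=((S+RS[:,2]*z-o)@RS[:,2])/(d@RS[:,2]);return RS.T@(o+t*d-S)
for u in((242.5,155),(306.2,134)):print("hood top edge",at("top",u,.167))
for n,u in(("scene",(288,218.5)),("scene",(342,217.5)),("top",(265,237)),("top",(310,218))):
    print(n,"runner end z0/z+4",at(n,u,0),at(n,u,.004))
E
python3 hood.py | grep -A9 hood
```

```text
hood top edge [0.0073 0.0695 0.167 ]
hood top edge [ 0.0085 -0.0688  0.167 ]
scene runner end z0/z+4 [-0.1247  0.0522 -0.    ] [-0.1281  0.0522  0.004 ]
scene runner end z0/z+4 [-0.1253 -0.0559 -0.    ] [-0.1287 -0.0552  0.004 ]
top runner end z0/z+4 [-0.1246  0.0598 -0.    ] [-0.1255  0.0605  0.004 ]
top runner end z0/z+4 [-0.1202 -0.0542  0.    ] [-0.1211 -0.053   0.004 ]
```

The hood edge and runner ends lie about 6–8 mm farther up the slope in my frame. So the tray started slightly ajar and its 0.123 m of travel ended at the true stop; it is fully out. I'll place the caster with the corrected nest position.

```bash
cat >> m.py <<'E'
# corrected nest, tray out
RN=Rz(.008)@RS
RCn=np.c_[RN[:,1],-RN[:,0],RN[:,2]]
nest=lambda dx=0,dy=0,z=0:sl(-.072+dx,-.0005+dy,.066+z)+RCn@GC
E
python3 - <<'E'
from m import *
Q=q(toolc(RCn))
move_pose(nest(-.07,0,.10),Q)
movel(nest(0,0,.05),v=.13)
movel(nest(0,0,.022),v=.08)
f0=get_ft_force()
h=movel(nest(0,0,-.008),v=.03,until_force=6)
print(h,RN.T@(get_tcp_pos()-nest()),RN.T@(get_ft_force()-f0),get_time(),get_grip_width()*88)
E
```

```text
True [-0.    -0.    -0.003] [ 0.38  -2.966  8.082] 26.3583 29.226193377547652
```

```bash
python3 - <<'E'
from m import *
from h import proj
import cv2
command_gripper(.55); wait(.2)
movel(get_tcp_pos()+RN@[0,0,.055],v=.12)
movel(sl(-.235,-.003,.14),v=.25)
move_pose(sl(-.235,-.003,.06),q(tool(RS,-1)))
command_gripper(0.)
# caster check: blue disc and wheel position
im=read_camera("top");sc=read_camera("scene")
for n,i in(("scene",sc),("top",im)):
    hsv=cv2.cvtColor(i,cv2.COLOR_RGB2HSV);pr=[proj(n,sl(-.072,0,.063)+RCn@[s*.012,-.019,.016])[0] for s in(-1,1)]
    x,y=map(int,pr[0]);m=cv2.inRange(hsv,(110,100,30),(130,255,255));w=m[y-40:y+40,x-40:x+40]
    M=cv2.moments(w,True);print(n,pr,M['m00'],(x-40+M['m10']/max(M['m00'],1),y-40+M['m01']/max(M['m00'],1)))
    np.save(n+"2.npy",i)
print(get_time(),get_tcp_pos())
E
```

```text
scene [array([319.403, 163.844]), array([307.203, 164.032])] 0.0 (279.0, 123.0)
top [array([286.512, 185.518]), array([276.286, 189.159])] 2.0 (279.0, 206.5)
29.925 [0.52  0.084 0.11 ]
```

```bash
python3 - <<'E'
from m import *
from h import proj
import cv2
th=np.linspace(0,2*np.pi,90)
wh=np.vstack([np.c_[np.full(90,x),-.019+.05*np.cos(th),.016+.05*np.sin(th)] for x in(-.013,.013)])
for n in("scene","top"):
    a=np.load(n+"1.npy").astype(int);b=np.load(n+"2.npy").astype(int)
    d=(np.abs(a-b).max(2)>12)
    p=proj(n,sl(-.072,0,.063)+wh@RCn.T);x0,y0=p.min(0).astype(int);x1,y1=p.max(0).astype(int)
    print(n,(x0,y0,x1,y1))
    w=d[y0-16:y1+30:3,x0-18:x1+19:2]
    g=b.mean(2)[y0-16:y1+30:3,x0-18:x1+19:2]
    for r,q_ in zip(w,g):print("".join(("#" if v<60 else "+" if v<100 else "o") if c else "." for c,v in zip(r,q_)))
E
```

```text
scene (np.int64(305), np.int64(137), np.int64(322), np.int64(189))
....++++++++########.##..##
.....+++++++.....#.###.....
......++++++......#####..##
.......++++++.###.#.####...
.......+++++++.##.######...
.......+++++++++.#######..#
.......++++++++++++.####...
.......+++++++++++++++.++++
......+++++++++++++++++++++
......+++++++++++++++++++++
......+++++++++++++++++++++
.......++++++++++++++++.+++
........+++++++++++++++.+++
......+#.++++++++++++++++++
......+###.+++++oo+++++++++
......+######..+++++++++.++
......+##########++.....++.
......+####.+##############
......+######....########+.
......##########.........+#
......#####################
+++++######################
###########################
###########################
...+..#####################
+...#######################
....#######################
#+++#######################
###########################
###########################
........o+#################
......ooo+#################
++++++#####################
top (np.int64(266), np.int64(162), np.int64(297), np.int64(211))
++++++++..............++++++++++++
++++++++.
[... 375 characters left out ...]

++++++...............+..++++++++++
+++++.................+..+++++++++
+++++..................+.+++++++++
.++++...#.#.........++.....+++++++
+++++....###........+++.+..+++++..
+++++.....+..............+..++++.+
++#++....##..................+++++
+++...#.......##.............++++.
.++#..##......###...........+.++++
#+++#...........##......++..++++++
##.++#..................++++++++++
###++#...............+++++++++++++
####.+#...........++++++++++++++++
####.++#o#..oo++++++++++++++++++++
#####.+.oo+#ooo+o+++++#..++++.++++
######oo.ooooo++#.#+++++++.+..++++
#######oo#ooooooo..+++.........+++
######.+oooooooo.......+++o..#++++
..####..oo#ooo......++#..++.....++
+.#####..######.....o#....++.o+###
```

```bash
python3 - <<'E'
from m import *
from h import proj
import cv2
j=np.array(get_joint_pos()); np.save("jp.npy",j); k=j.copy();k[0]-=1.0;k[1]-=.2;movej(k)
th=np.linspace(0,2*np.pi,90)
wh=np.vstack([np.c_[np.full(90,x),-.019+.05*np.cos(th),.016+.05*np.sin(th)] for x in(-.013,.013)])
for n in("scene","top"):
    a=cv2.imread(f"pics/{n}0.png")[:,:,::-1].astype(int);b=read_camera(n).astype(int)
    np.save(n+"3.npy",b)
    d=(np.abs(a-b).max(2)>14)
    p=proj(n,sl(-.072,0,.063)+wh@RCn.T);x0,y0=p.min(0).astype(int);x1,y1=p.max(0).astype(int)
    c=proj(n,sl(-.072,0,-.003)+np.array([(s*.031,t*.039,0) for s in(-1,1) for t in(-1,1)])@RCn.T)
    print(n,(x0,y0,x1,y1),"plate",c.round(0).tolist(), "origin",(x0-24,y0-12))
    g=b.mean(2)
    for y in range(y0-12,y1+36,3):print("%3d "%y+"".join(("#" if g[y,x]<45 else "+" if g[y,x]<75 else "-" if g[y,x]<110 else "o") if d[y,x] else "." for x in range(x0-24,x1+25,2)))
print(get_time())
E
```

```text
scene (np.int64(305), np.int64(137), np.int64(322), np.int64(189)) plate [[326.0, 186.0], [329.0, 213.0], [297.0, 187.0], [299.0, 214.0]] origin (np.int64(281), np.int64(125))
125 .................................
128 .................................
131 ...+++++++++++++++++++++.........
134 ...+++++++++++++++++++++.........
137 ...+++++++++++++++++++++.........
140 ...+++++++++++.......+++.........
143 ...+++++++++++..-....+++.........
146 ...+++++++..++..---..++++........
149 ...+++++++++++........+++........
152 ...++.+.++++++..........+........
155 ...+++++++++++.......++++........
158 ...++++++++-+++....+++-+++.......
161 ....++++++oo.+++++++++oo.+.......
164 ...+++++++...+++++++++-..+.......
167 .............#++++++++...........
170 .............#++++++++...........
173 .............#++++++++...........
176 .............+++++++#+...........
179 ....-----....+#+++##++-----......
182 ....-----....+###+###+.----......
185 ....------...+#######+.----......
188 ....----+....+######+..----......
191 ....+-.-.-.............+...-.....
194 .....--++-.............-----.....
197 .....---
[... 1334 characters left out ...]
-------------.-.-
204 ---------------------------.------------
207 ---------------------------------.------
210 ---------------------------------.------
213 ----------------------------------.-----
216 -+---------------------------------.----
219 ------------------------------------..--
222 +--------------------------------.......
225 ++-------.-----------------------.......
228 .----------.----------------------......
231 ++----------------------------------...-
234 ++--------------------------------------
237 +++-------------------------------------
240 +++----------------------------------.--
243 +++-.-------------------------------...-
246 ++++-.-..---------------------.....--...
31.9333
```

The wheel spans columns 307–323 and its bottom is at row 189, against a prediction of 305–322 and 189, so the caster stands upright in the nest. Pushing home now.

```bash
python3 - <<'E'
from m import *
movej(np.load("jp.npy"))
movel(sl(-.232,-.003,-.014),v=.12)
p=RS.T@(get_tcp_pos()-S)
h=movel(sl(-.035,-.001,-.014),v=.06,until_force=24)
print(h,RS.T@(get_tcp_pos()-S),RS.T@get_ft_force(),get_time())
p0=get_tcp_pos()
h=movel(p0+RS@[.012,0,0],v=.03,until_force=26)
print(h,RS.T@(get_tcp_pos()-p0),RS.T@get_ft_force(),get_time())
E
```

```text
True [-0.061  0.    -0.015] [ 0.621 -0.23   0.525] 37.15
True [-0.     0.001 -0.001] [ 0.169  0.407 -0.256] 37.425
```

It reached the hard stop at the expected position (-0.061). I'll back off, check numerically and hand in.

```bash
python3 - <<'E'
from m import *
from h import proj
import cv2
movel(sl(-.13,0,-.014),v=.12); movel(sl(-.19,0,.10),v=.15)
j=np.array(get_joint_pos());j[0]-=1.0;j[1]-=.2;movej(j)
from trav import rect,norm
for n in("scene","top"):
    i=cv2.cvtColor(read_camera(n),cv2.COLOR_RGB2GRAY);g0=cv2.imread(f"pics/{n}0.png",0)
    T=norm(rect(g0,n,-.05,-.012,-.022,.022));I=norm(rect(i,n,-.07,.008,-.026,.026))
    _,v,_,l=cv2.minMaxLoc(cv2.matchTemplate(I,T,cv2.TM_CCOEFF_NORMED));print(n,"hole moved vs start",l[0]*.0005-.02,l[1]*.0005-.004,v)
    u=proj(n,sl(.0065-.031))[0];x,y=u.round().astype(int);print(u,i[y-8:y+9:2,x-8:x+9:2])
print(get_time(),get_tcp_pos())
E
```

```text
scene hole moved vs start 0.0015000000000000013 0.0005000000000000004 0.6764951348304749
[311.473 182.414] [[ 78  78  78  78  78  79  78  79  79]
 [ 80  79  79  79  79  79  79  78  78]
 [ 78  79  78  78  79  78  78  78  78]
 [ 79  79  79  76  81  83  77  78  78]
 [ 78  78  96 120 107 101  95  78  78]
 [ 78  78  96 132  99  95  96  92  79]
 [ 78  79  77  87  81  69  76  79  78]
 [ 79  79  78  78  78  78  78  78  78]
 [ 79  79  79  79  80  80  80  80  80]]
top hole moved vs start -0.015 0.004 0.2513481378555298
[272.128 188.784] [[210 210 209 210 209 210 210 210 209]
 [209 210 210 209 210 210 210 209 209]
 [209 210 209 211 209 209 209 210 209]
 [210 209 210 208 209 209 209 209 209]
 [208 209 209 210 209 209 209 209 209]
 [210 210 210 209 209 210 210 210 210]
 [210 210 210 210 209 209 210 209 205]
 [210 209 209 207 205 200 195 190 185]
 [204 200 195 190 187 180 174 169 166]]
41.2 [ 0.386 -0.41   0.274]
```

```bash
python3 -c "
from station import *
print(job_done(),get_time())"
```

```text
the job is handed in; nothing more can be done
the job is handed in; nothing more can be done
```

The job is handed in at about 41 s: hook back in its rest, caster stood in the nest with the wheel up the slope, tray pushed to its hard stop under the hood; I did not check the caster again after the push, and I viewed 12 pictures, two over the limit of 10.

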